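# Free the jammed binding posts, box them and tally the kit

### The arm

A 6-joint arm with a two-finger parallel gripper is mounted at the origin on the work surface. World frame = base frame: x ahead of the robot, y to its left, z up, the work surface at z = 0. Lengths are in mm, angles in rad, forces in N, time in s.
With the tool pointing down it reaches from about 350 to 775 mm from the base axis. Payload 7.3 kg.
Tool frame: the origin (TCP) lies midway between the tips of the shut fingers; the grasp point (between the pads) lies 19 mm behind it; z points along the fingers, y is the line along which they close (so a half turn about z gives the same grasp; the last joint's range is limited). The gripper opens to 92 mm and grips with 3 to 60 N. Pads are 19 mm wide; open, the fingers measure 130 mm over their backs; the gripper's body (75 mm by 190 mm) begins 47 mm behind the grasp point.
Start: joints at [-1.387, 0.342, 1.524, -0, 1.275, -0.146], TCP at [170.046, -496.718, 226.741] pointing down, gripper open.
Joint ranges: [-2.53, 2.53], [-0.77, 2.02], [0.04, 2.7], [-1, 4.14], [0.28, 2.66], [-3.11, 3.11]. Speed limits (rad/s): [2.57, 2.57, 3.14, 3.14, 3.14, 3.14].

### API

Orientations are given as [roll, pitch, yaw] about the fixed x, y, z axes, in that order (R = Rz(yaw) Ry(pitch) Rx(roll)).
In Python, from plant import * gives the robot as it stands.
- The arm moves only by the tool step_arm, never from a script. Its argument "deltas" is one flat list of numbers, 5 for each row, row after row: the shift along the world's x, y, z in mm, then the turn about the world's z in degrees, then the finger opening in mm, from 0 to 91.8. In form: [tx, ty, tz, turn, gripper, tx, ty, tz, turn, gripper, ...]. A call has exactly 10 rows; each row shifts and turns the commanded pose from where the row before left it; what a row does not reach is not made up. A row lasts 1/8 s, in which the tool goes at most 62.5 mm and 10.7 degrees, less where a joint would pass 70% of its speed; a pose out of reach is approached as far as the arm can. A call is refused whole if a number of a shift passes 62.5 or a number of a turn 10.7, either way. A call with a gripper value outside its range is refused whole. The fingers move at their own pace and stop on an object; the grip force is fixed at half the most. Time passes only in rows, so rows that do not move let the fingers close, or fill a call up. It gives the time, the measured TCP pose, the force, the opening and the grip force at its end, in the units of the state.
- get_obs(): the state, without advancing time (a new reading comes with each control period).
- capture(name): name is "side" or "top"; returns the picture (384x512x3 uint8, red, green, blue); there is no depth.
- camera_params(name): a dict with "mtx" (3x3 intrinsics, pixels), "rvec" (rotation vector, rad) and "tvec" (3), from world to camera coordinates, as OpenCV has them. Camera axes: x right, y down, z forward; pixel columns grow to the right and rows downward; lengths in mm; the calibration is good to about 2 mm. A picture is of the moment at which its call begins. camera_params takes no time and is no camera call.
- close_job(): hands the job in; it is judged then, once.
The state is a dict: "time": time; "joint_positions": joint angles; "dq": joint speeds; "tau": joint torques, N m; "tool_pos": TCP position; "tcp_rot": TCP orientation; "contact_force": force on the tool from outside, world axes, zero at the start; "moment": the same for the moment, N m; "grip_width": finger opening in mm; "finger_force": force on a finger pad.
Only numpy, scipy, OpenCV 4.12 (cv2) and the standard library are available. Lean on these libraries where they do the work, as an engineer would, in place of code of your own. Each camera call takes 0.05 s, during which the arm holds its last target. There are 200 camera calls.

### The job

Set the aluminium catch dish flat on the bench under the mouth of the tilted clear bottle, then tap the bottle's side, as often as it takes, until every brass post jammed in its neck has dropped out. Put all the posts into the cardboard kit box and shut its lid, and only then swing the tally counter's lever right round to its stop and let it spring back. Finish with the empty dish standing flat back on its black rubber mat, about centred either way round, and do not push the other things on the bench about.

Things in the scene. Friction and masses are not known exactly. Their poses are not given: they have to be found in the camera images.
- stand: grey steel stand, fixed, 200 x 100 mm base, that carries the bottle. Origin on the bench right under the centre of the bottle's mouth; x = the level direction in which the mouth points, z up. Base plate from x = -245 to -45 mm, 10 mm thick
- mouth (a point): centre of the bottle's open mouth at rest, 88 mm above the bench; axes as the stand's (x level, the way the mouth points; z up). Posts still in the neck have x below 0 and lie at or above the mouth's height; fallen ones lie more than 60 mm below it
- drop (a point): point on the bench 35 mm in front of the mouth (along the stand's x), about where freed posts land
- bottle_side (a point): point on the axis of the clear plastic bottle in the middle of its wide body (outside 70 mm across, eight-sided, 87 mm long), 192 mm back from the mouth along the axis and 159 mm above the bench. The bottle slopes 0.38 rad down to its mouth; neck (27 mm outside, bore 21 mm, 122 mm long). 
- bottle (a joint): sideways offset of the bottle along the stand's +y (m), 0 at rest: it rides on spring blades, gives about 1 mm per 0.9 N, stops at 10 mm either way and rings at about 8 Hz when knocked or let go. A 5 to 8 mm knock on the body's side and a quick withdrawal let the posts slip some 5 to 30 mm down the neck; pushing and holding does next to nothing. Some 4 to 20 taps free all
- post1: hexagonal brass binding post, 13 mm across the flats (15 mm over the corners), 20 mm long, 25 g; origin at its centre, x along its length. At the start it is jammed lengthwise in the bottle's neck with two to four others, one behind another; None if absent (3 to 5 are present)
- post2: as post1
- post3: as post1
- post4: as post1
- post5: as post1
- dish: loose shallow aluminium dish, 140 (x) x 150 (y) x 20 mm, walls and floor 3 mm, 260 g. Origin at the centre of its underside, z up. An upright lug to hold it by stands on its +x end: 12 mm thick (x), 30 mm wide (y), 45 mm high, centre at x = 76 mm
- mat: flat black rubber mat on the bench, fixed, 160 (x) x 160 (y) x 2 mm, the dish's home, where it stands at the start with its x about along the mat's. Origin at the centre of its underside
- kit: fixed open cardboard box, 110 (x) x 120 (y) x 45 mm high outside, walls and floor 4 mm. Origin at the centre of its underside, z up; its lid is hinged along the +x rim, at x = 55 mm, 45.5 mm above the bench
- lid (a joint): angle of the kit box's lid (rad): 0 shut flat on the box, about 1.57 upright, 1.9 fully open; stiff hinge, it stays where it is left
- lid_edge (a point): middle of the lid's free edge on its outer face, 110 mm from the hinge; the lid is a 110 x 120 mm sheet 4 mm thick with a small tab on this edge (on the box's -x side when shut)
- lever_pivot (a point): pivot of the tally counter's lever, 44 mm above the bench, near the middle of the fixed counter's grey housing (70 x 70 x 40 mm, four blank wheels in a window, centred 10 mm behind the pivot). x, y as the housing's faces; the lever turns about the vertical (z up) and sweeps round the housing's -x side
- lever_knob (a point): middle of the upright black knob on the lever's end, 12 mm thick, from 45 to 71 mm above the bench, 62 mm from the pivot; it can be pushed from the side with the fingertips. The flat arm below it is at 45 to 49 mm
- lever (a joint): angle of the lever (rad): 0 at rest, 1.0 at its stop; grows anticlockwise seen from above, so that the knob goes from the pivot's +y side towards its -y side (at 0 the arm points 0.5 rad towards +y from -x, at 1.0 as far towards -y). A spring (about 2.5 N at the knob at the stop) brings it back to 0 when let go
- tape: bystander: cardboard tape core, 90 mm across, 48 mm high; leave alone
- mug: bystander: white mug, 92 mm high; leave alone
- flask: bystander: dark drinking bottle, 68 mm across, 200 mm high; leave alone
- glue: bystander: white glue bottle, 40 mm across, 130 mm high; leave alone
- folder: bystander: flat white folding bone, 150 x 22 x 5 mm; leave alone
- bookpair: bystander: two black books, 150 x 210 x 32 mm together; leave alone
Mind the look-alikes: they are no part of the job. What is shaped like the part that bears lever_pivot but blue or green is not meant.

How it is judged:
By the outcome, as a careful person would: the job done as asked, in the order asked, and still so for the second after the job is handed in, with the robot touching nothing.
Of post1, post2, post3, post4, post5 only 3 to 5 are there at a start; the rules pass over those that are not, and their reading is None.
At some moment in a run one of dish may be knocked a few centimetres aside while the robot is not near it.
Once in a run the grip may slacken for a moment while it holds something.
It also fails if it takes over 210 s, if anything falls off the work surface, if the arm or the gripper's body presses on something with over 40 N, if the wrist force passes 120 N, or if a joint passes its speed limit or range.

## Working session

There is one attempt and no reset: what is moved stays moved. The work goes in short steps, Python scripts to look and compute and a tool call to move; the robot and the scene stay as the last step left them, time stands still between calls to the robot, and variables do not carry over. Pictures are saved under pics/ and viewed, at most 14 in all, crops included, and the job is handed in when it is done.

Besides the shell and the picture viewer there is one more tool, called as name(argument=value, ...) on one line, values as JSON. step_arm: Moves the arm, as the interface text tells. Its arguments: {"type":"object","properties":{"deltas":{"type":"array","items":{"type":"number"}}},"required":["deltas"]}

```bash
ls; mkdir -p pics; cat > h.py <<'E'
from plant import *
import numpy as np, cv2
def cam(n):
    p=camera_params(n); K=np.array(p["mtx"],float); R=cv2.Rodrigues(np.array(p["rvec"],float))[0]; t=np.array(p["tvec"],float).ravel()
    return K,R,t
def ray(n,uv,z=0):
    "pixel -> point on plane z"
    K,R,t=cam(n); d=R.T@np.linalg.inv(K)@np.array([uv[0],uv[1],1.]); o=-R.T@t
    return (o+d*(z-o[2])/d[2])
def tri(uvs,uvt):
    A=[];b=[]
    for n,uv in(("side",uvs),("top",uvt)):
        K,R,t=cam(n); d=R.T@np.linalg.inv(K)@np.array([uv[0],uv[1],1.]); d/=np.linalg.norm(d); o=-R.T@t
        P=np.eye(3)-np.outer(d,d); A.append(P); b.append(P@o)
    return np.linalg.lstsq(np.vstack(A),np.hstack(b),rcond=None)[0]
def proj(n,p):
    K,R,t=cam(n); q=K@(R@np.array(p,float)+t); return q[:2]/q[2]
def snap(n,f):
    im=np.array(capture(n)); np.save(f"pics/{f}.npy",im); cv2.imwrite(f"pics/{f}.png",im[:,:,::-1]); return im
E
python3 - <<'E'
from h import *
a=snap("top","t0");b=snap("side","s0")
for n,i in(("top",a),("side",b)):
    cv2.imwrite(f"pics/{n}0b.png",cv2.resize(i[:,:,::-1],(800,600),interpolation=cv2.INTER_CUBIC))
    K,R,t=cam(n);print(n,K.round(1).tolist(),(-R.T@t).round())
o=get_obs();print({k:o[k] for k in("time","tool_pos","tcp_rot","contact_force","grip_width")})
E
```

```text
pics
top [[421.4, 0.0, 261.6], [0.0, 421.4, 187.7], [0.0, 0.0, 1.0]] [ 310.  -75. 1332.]
side [[483.3, 0.0, 250.9], [0.0, 483.3, 190.3], [0.0, 0.0, 1.0]] [  429. -1217.   912.]
{'time': 0.1, 'tool_pos': array([ 169.96399065, -496.33715283,  226.11185124]), 'tcp_rot': array([-3.14018937e+00, -1.94146386e-04,  3.29808003e-01]), 'contact_force': array([-0.14958159,  0.23538319,  0.33905957]), 'grip_width': 91.69622924838578}
```

View pics/top0b.png

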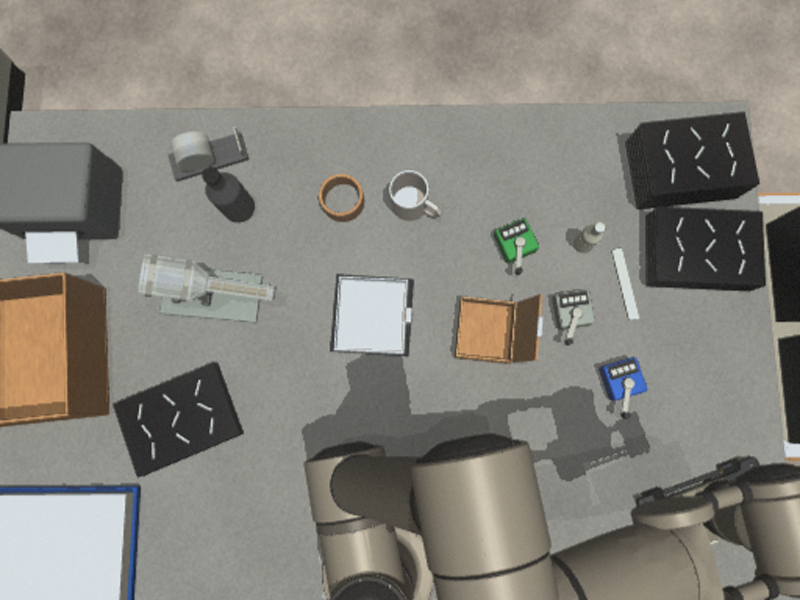

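View pics/side0b.png

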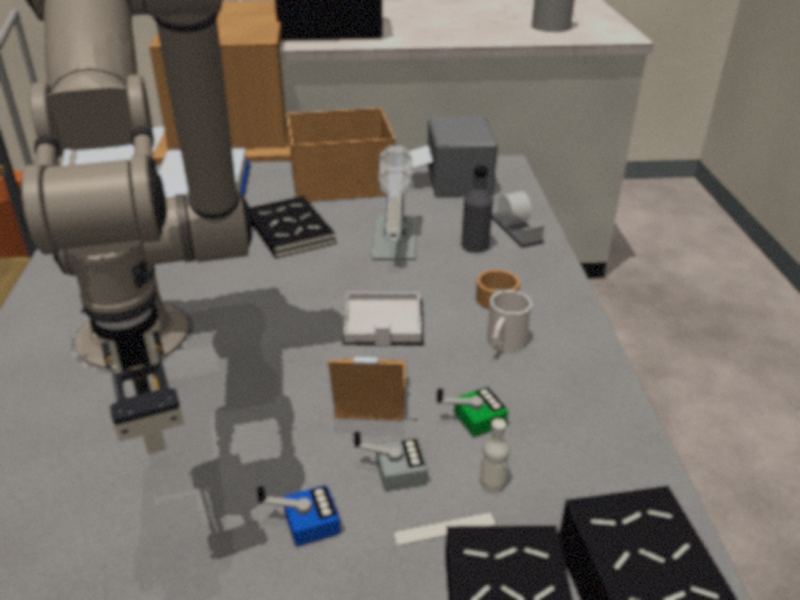

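The grey counter (top view pixel 573,310 in the 800-wide picture) is the one meant. The look-alikes are green (515,240) and blue (625,380). The dish is at (372,314) with its lug to the right (world -y). The kit is at (485,330) with its lid about upright, hinged on the right. The bottle's mouth is at about (272,292). I'll enlarge these to confirm.

```bash
python3 - <<'E'
from h import *
a=np.load("pics/t0.npy")[:,:,::-1];b=np.load("pics/s0.npy")[:,:,::-1]
def c(i,x,y,w,h,k=4): return cv2.resize(i[y:y+h,x:x+w],None,fx=k,fy=k,interpolation=cv2.INTER_CUBIC)
m=np.zeros((600,800,3),np.uint8)
m[:280]=c(a,205,170,200,70); m[280:,:400]=c(a,85,155,100,80); m[280:,400:]=c(b,215,88,100,80)
cv2.imwrite("pics/m0.png",m)
# masks
top=np.load("pics/t0.npy"); hsv=cv2.cvtColor(top,cv2.COLOR_RGB2HSV)
def rect(mask,z,name,win):
    x,y,w,h=win; mm=np.zeros_like(mask); mm[y:y+h,x:x+w]=mask[y:y+h,x:x+w]
    cs,_=cv2.findContours(mm,0,2); cc=max(cs,key=cv2.contourArea); bx=cv2.boxPoints(cv2.minAreaRect(cc))
    P=np.array([ray("top",p,z) for p in bx]); print(name,bx.round(1).tolist(),"c",P.mean(0).round(1),"sides",np.linalg.norm(P-np.roll(P,1,0),axis=1).round(1),"ang",[round(float(np.degrees(np.arctan2(*(P[i]-P[i-1])[1::-1]))),1) for i in range(2)])
br=((hsv[:,:,2]>170)&(hsv[:,:,1]<40)).astype(np.uint8)*255
rect(br,20,"dish bright",(205,170,65,60))
rect((hsv[:,:,2]<60).astype(np.uint8)*255,2,"mat black",(205,170,65,60))
rect(((hsv[:,:,1]>90)&(hsv[:,:,2]>60)).astype(np.uint8)*255,45,"kit",(285,180,47,60))
for n,p in(("mouth?",(272,292)),("counter?",(573,310))): print(n,ray("top",np.array(p)/1.5625-.2,88 if n[0]=="m" else 44).round())
E
```

```text
dish bright [[213.60000610351562, 223.1999969482422], [216.3000030517578, 176.5], [263.5, 179.1999969482422], [260.79998779296875, 225.89999389648438]] c [496.2   7.6  20. ] sides [147.5 148.5 150.3 148.1] ang [86.2, -2.7]
mat black [[260.0, 219.0], [260.0, 219.0], [260.0, 219.0], [260.0, 219.0]] c [440.4 -59.2   2. ] sides [0. 0. 0. 0.] ang [0.0, 0.0]
kit [[291.20001220703125, 228.6999969482422], [294.8999938964844, 189.5], [334.5, 193.3000030517578], [330.79998779296875, 232.5]] c [ 459.6 -222.    45. ] sides [120.7 121.8 122.6 121.6] ang [84.0, -6.7]
mouth? [532. 198.  88.]
counter? [ 497. -389.   44.]
```

View pics/m0.png

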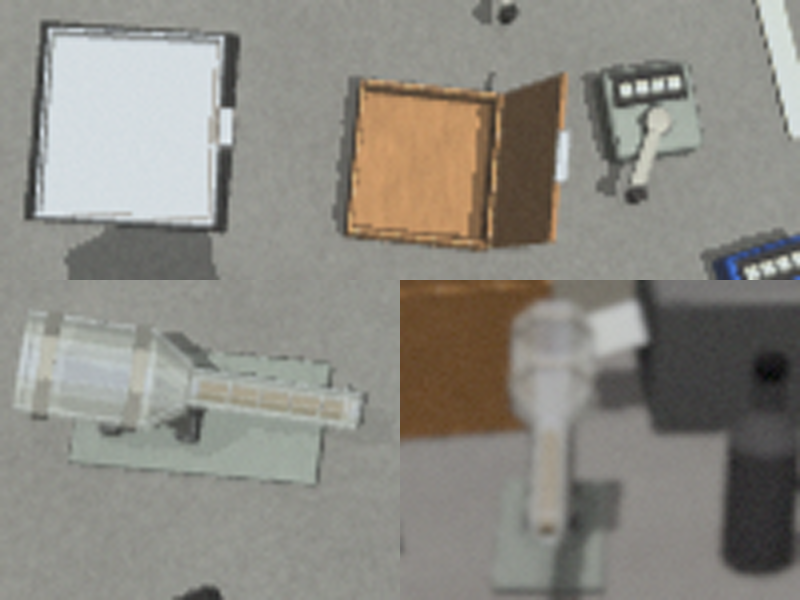

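The crop confirms the grey counter at (650,115), with cap at (657,120) and knob at (637,194). The lug is at (226,127), the kit rim runs (360,78) to (488,248) with the lid's free edge at (566,73)-(554,242), and the neck shows about five posts with its mouth end at (360,411). Next I turn these into positions.

```bash
python3 - <<'E'
from h import *
A=lambda X,Y,z: ray("top",(205+(X+.5)/4-.5,170+(Y+.5)/4-.5),z)
B=lambda X,Y,z: ray("top",(85+(X+.5)/4-.5,155+(Y-280+.5)/4-.5),z)
r=lambda v:np.round(v,1)
def quad(n,P):
    P=np.array(P); print(n,"c",r(P.mean(0)),"sides",r(np.linalg.norm(P-np.roll(P,-1,0),axis=1)),"yaw of -y-ish edge",r(np.degrees([np.arctan2(*(P[1]-P[0])[1::-1]),np.arctan2(*(P[2]-P[3])[1::-1])])))
quad("mat",[A(x,y,2) for x,y in((42,20),(240,34),(230,231),(26,217))])
quad("dishrim",[A(x,y,20) for x,y in((48,26),(223,38),(216,227),(38,215))])
print("lug",r(A(226,127,45)))
quad("kit",[A(x,y,45) for x,y in((360,78),(497,93),(488,248),(346,235))])
for z in(120,140,150,155): print("lid edge z",z,r(A(566,73,z)),r(A(554,242,z)),r(np.linalg.norm(A(566,73,z)-A(554,242,z))))
p=A(657,120,52);k=A(637,194,71);print("pivot",r(p),"knob",r(k),r(np.linalg.norm((p-k)[:2])),"ang",r(np.degrees(np.arctan2(*(k-p)[1::-1]))))
quad("counter",[A(x,y,40) for x,y in((605,70),(688,63),(697,148),(617,160))])
print("mouth top edge",r(B(362,395,95)),r(B(357,428,95)),r(B(360,411,100)))
print("neck root",r(B(197,389,147)))
quad("base",[B(x,y,10) for x,y in((75,340),(331,362),(319,485),(68,462))])
# side mouth
S=lambda X,Y:(215+(X-400+.5)/4-.5,88+(Y-280+.5)/4-.5)
print("tri mouth",r(tri(S(546,525),(85+360.5/4-.5,155+131.5/4-.5))))
print("tri bottle body centre", r(tri(S(549,340),(85+98/4-.5,155+90/4-.5))))
print("tri lid edge", r(tri((366/1.5625-.2,359/1.5625-.2),(205+563/4,170+156/4))))
print("tri knob", r(tri((357/1.5625-.2,438/1.5625-.2),(205+637.5/4-.5,170+194.5/4-.5))))
for n,uv,z in(("tape",(341,197),48),("mug",(409,194),92),("mughandle",(432,210),60),("bookTL",(114,402),32),("bookTR",(218,363),32),("bookBR",(243,430),0),("flask bottom",(243,215),0),("flask cap",(211,175),200),("glue",(585,245),0)): print(n,r(ray("top",np.array(uv)/1.5625-.2,z)))
E
```

```text
mat c [499.4   9.7   2. ] sides [160.  158.4 161.5 159.1] yaw of -y-ish edge [-94.8 -94.5]
dishrim c [496.   11.1  20. ] sides [139.4 149.8 139.1 150.3] yaw of -y-ish edge [-94.6 -94.4]
lug [490.6 -63.7  45. ]
kit c [ 461.2 -214.3   45. ] sides [106.2 119.7 108.2 121.9] yaw of -y-ish edge [-97.  -95.8]
lid edge z 120 [ 517.1 -312.4  120. ] [ 394.4 -298.4  120. ] 123.4
lid edge z 140 [ 513.7 -308.4  140. ] [ 393.  -294.7  140. ] 121.4
lid edge z 150 [ 512.  -306.5  150. ] [ 392.4 -292.9  150. ] 120.4
lid edge z 155 [ 511.1 -305.5  155. ] [ 392. -292.  155.] 119.9
pivot [ 491.5 -393.6   52. ] knob [ 433. -371.   71.] 62.6 ang 158.8
counter c [ 501.  -392.9   40. ] sides [64.8 66.6 62.5 70.6] yaw of -y-ish edge [-85.7 -82.1]
mouth top edge [540.6 192.5  95. ] [515.7 195.6  95. ] [527.6 192.6 100. ]
neck root [536.6 300.  147. ]
base c [544.3 341.7  10. ] sides [208.   99.5 201.5  99.1] yaw of -y-ish edge [-95.6 -95.8]
tri mouth [528.2 193.3  97.1]
tri bottle body centre [542.3 355.7 191. ]
tri lid edge [ 451.5 -301.3  157.5]
tri knob [ 433.9 -373.8   59. ]
tape [733.6  70.9  48. ]
mug [723.6 -67.6  92. ]
mughandle [ 700.3 -113.2   60. ]
bookTL [326.7 513.8  32. ]
bookTR [400.8 312.8  32. ]
bookBR [269.8 267.3   0. ]
flask bottom [712.6 282.2   0. ]
flask cap [727.8 289.  200. ]
glue [ 639.5 -431.2    0. ]
```

Everything agrees with the given sizes: mouth at about (529,197.5), lug at (491,-64), lid about 1.87 rad open, and lever arm 62.6 mm. I'll go to the lug.

step_arm(deltas=[32,43.3,0,-2.4,60,32,43.3,0,-2.4,60,32,43.3,0,-2.4,60,32,43.3,0,-2.4,60,32,43.3,0,-2.4,60,32,43.3,0,-2.4,60,32,43.3,0,-2.4,60,32,43.3,0,-2.4,60,32,43.3,-20,-2.4,60,32,43.3,-20,-1.8,60])

```text
time: 1.35
tool_pos: [490.9, -62.1, 186.2]
tcp_rot: [3.141, -0.0, -0.08]
contact_force: [0.4, -0.6, 0.5]
grip_width: 59.8
finger_force: 0.0
```

step_arm(deltas=[0,0,-40,0,60,0,0,-40,0,60,0,0,-20,0,60,0,0,0,0,60,0,0,0,0,60,0,0,0,0,60,0,0,0,0,60,0,0,0,0,60,0,0,0,0,60,0,0,0,0,60])

```text
time: 2.6
tool_pos: [490.1, -63.7, 86.8]
tcp_rot: [3.141, -0.0, -0.079]
contact_force: [0.2, 0.8, -0.2]
grip_width: 60.4
finger_force: 0.0
```

step_arm(deltas=[0,0,-30,0,60,0,0,-20,0,60,0,0,-9,0,60,0,0,0,0,60,0,0,0,0,0,0,0,0,0,0,0,0,0,0,0,0,0,0,0,0,0,0,0,0,0,0,0,0,0,0])

```text
time: 3.85
tool_pos: [490.0, -63.7, 27.8]
tcp_rot: [3.142, 0.0, -0.078]
contact_force: [0.0, 1.1, 1.8]
grip_width: 11.7
finger_force: 30.0
```

step_arm(deltas=[0,0,0,0,0,0,0,6,0,0,0,0,6,0,0,0,0,4,0,0,0,0,0,0,0,0,0,0,0,0,0,0,0,0,0,0,0,0,0,0,0,0,0,0,0,0,0,0,0,0])

```text
time: 5.1
tool_pos: [490.0, -63.7, 43.7]
tcp_rot: [3.142, 0.0, -0.079]
contact_force: [-0.1, -0.1, -2.7]
grip_width: 11.8
finger_force: 30.0
```

```bash
python3 - <<'E'
from h import *
a=snap("top","t1");b=snap("side","s1")
m=np.hstack([cv2.resize(i[130:280,190:340][:,:,::-1],(400,400),interpolation=cv2.INTER_CUBIC) for i in(a,b)])
cv2.imwrite("pics/m1.png",m)
o=get_obs();print(o["contact_force"],o["moment"],o["grip_width"],o["tool_pos"])
E
```

```text
[ 0.63233226 -0.39793724 -2.48592829] [-0.14879941  0.02354558  0.03122559] 12.662990215965824 [490.04201946 -63.7134274   43.71267805]
```

View pics/m1.png

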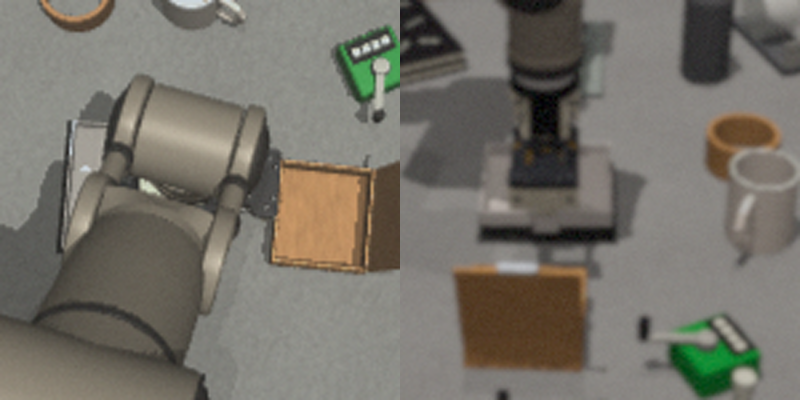

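The picture shows the dish lifted level off the mat, with the right weight on the wrist (-2.6 N). I'll carry it under the mouth.

step_arm(deltas=[3.6,18.4,0,0,0,3.6,18.4,0,0,0,3.6,18.4,0,0,0,3.6,18.4,0,0,0,3.6,18.4,0,0,0,3.6,18.4,0,0,0,3.7,18.3,0,-0.5,0,3.7,18.3,0,-0.5,0,0,0,0,0,0,0,0,0,0,0])

```text
time: 6.45
tool_pos: [518.9, 83.2, 43.6]
tcp_rot: [3.141, 0.0, -0.096]
contact_force: [0.1, -0.2, -2.3]
grip_width: 12.1
finger_force: 30.0
```

step_arm(deltas=[0,0,-6,0,0,0,0,-6,0,0,0,0,-4,0,0,0,0,-2,0,0,0,0,0,0,0,0,0,0,0,50,0,0,0,0,50,0,0,0,0,50,0,0,0,0,50,0,0,0,0,50])

```text
time: 7.7
tool_pos: [519.0, 83.3, 25.6]
tcp_rot: [3.141, 0.0, -0.096]
contact_force: [-1.3, -0.3, 0.0]
grip_width: 49.7
finger_force: 0.0
```

step_arm(deltas=[0,0,60,0,50,0,0,60,0,0,0,0,60,0,0,-10,48,0,0,0,-10,48,0,0,0,-10,48,0,0,0,-10,48,0,0,0,-10,48,0,0,0,-9,48,0,0,0,0,0,0,0,0])

```text
time: 8.95
tool_pos: [458.7, 374.2, 205.2]
tcp_rot: [-3.141, 0.001, -0.092]
contact_force: [0.2, -0.2, -0.4]
grip_width: 0.4
finger_force: 0.0
```

step_arm(deltas=[0,0,-30,0,0,0,0,-18,0,0,0,0,0,0,0,16,0,0,0,0,16,0,0,0,0,4,0,0,0,0,0,0,0,0,0,0,0,0,0,0,0,0,0,0,0,0,0,0,0,0])

```text
time: 10.2
tool_pos: [495.8, 371.4, 157.9]
tcp_rot: [3.142, 0.0, -0.096]
contact_force: [-0.3, -0.1, -0.5]
grip_width: 0.3
finger_force: 0.0
```

```bash
python3 - <<'E'
from h import *
a=snap("top","t2");b=snap("side","s2")
m=np.hstack([cv2.resize(a[130:280,70:220][:,:,::-1],(400,400),interpolation=cv2.INTER_CUBIC),cv2.resize(b[80:230,190:340][:,:,::-1],(400,400),interpolation=cv2.INTER_CUBIC)])
cv2.imwrite("pics/m2.png",m)
o=get_obs();print(o["contact_force"],o["tool_pos"])
E
```

```text
[-0.73247675 -0.11050064 -0.32379563] [495.90050968 371.35437282 157.78517666]
```

View pics/m2.png

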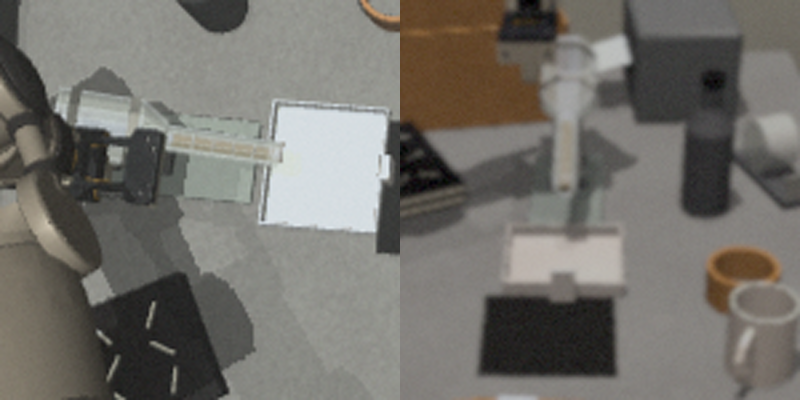

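The dish sits under the mouth, and the fingers are beside the bottle's body on the robot side. I'll probe for contact first.

step_arm(deltas=[4,0,0,0,0,4,0,0,0,0,2,0,0,0,0,0,0,0,0,0,0,0,0,0,0,0,0,0,0,0,0,0,0,0,0,0,0,0,0,0,0,0,0,0,0,0,0,0,0,0])

```text
time: 11.55
tool_pos: [505.4, 371.1, 157.7]
tcp_rot: [3.141, 0.001, -0.096]
contact_force: [-4.2, -1.5, 2.1]
grip_width: 0.5
finger_force: 2.2
```

step_arm(deltas=[-18,0,0,0,0,0,0,0,0,0,20,0,0,0,0,-20,0,0,0,0,0,0,0,0,0,0,0,0,0,0,20,0,0,0,0,-20,0,0,0,0,0,0,0,0,0,0,0,0,0,0])

```text
time: 12.8
tool_pos: [488.9, 371.4, 158.0]
tcp_rot: [-3.141, -0.001, -0.096]
contact_force: [0.2, -0.3, 0.1]
grip_width: 0.5
finger_force: 0.0
```

```bash
cat >> h.py <<'E'
def look(f,show=True):
    "brass masks: neck and dish regions in top view"
    a=snap("top",f); hsv=cv2.cvtColor(a,cv2.COLOR_RGB2HSV); mk=((hsv[:,:,1]>55)&(hsv[:,:,0]>8)&(hsv[:,:,0]<32)&(hsv[:,:,2]>70)).astype(np.uint8)
    n,l,s,c=cv2.connectedComponentsWithStats(mk[140:235,80:280])
    for i in range(1,n):
        if s[i,4]>=4:
            u,v=c[i]+[80,140]; print("brass",s[i,4],(round(u),round(v)),"bbox",(s[i,:4]+[80,140,0,0]).tolist(),"z8:",ray("top",(u,v),9).round(0)[:2])
    return a
E
python3 - <<'E'
from h import *
o=get_obs();print(o["contact_force"],o["tool_pos"])
a=look("t3");
cv2.imwrite("pics/m3.png",np.hstack([cv2.resize(i[130:230,100:200][:,:,::-1],(400,400),interpolation=cv2.INTER_CUBIC) for i in(np.load("pics/t2.npy"),a)]))
E
```

```text
[ 0.21822638 -0.31966152  0.1496271 ] [488.92878594 371.40158289 158.01110761]
brass 19 (219, 140) bbox [213, 140, 12, 2] z8: [697.  73.]
brass 28 (184, 185) bbox [181, 183, 7, 5] z8: [551. 182.]
brass 12 (105, 200) bbox [102, 199, 9, 2] z8: [506. 433.]
brass 4 (105, 204) bbox [105, 203, 1, 4] z8: [491. 433.]
```

View pics/m3.png

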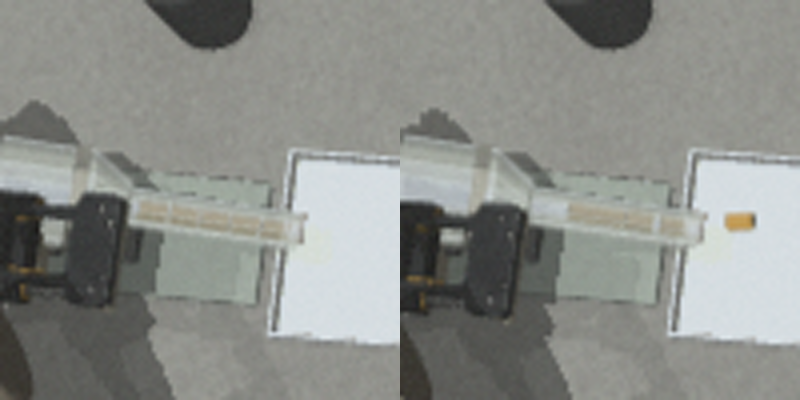

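The picture shows one post out in the dish at (740,222) in the right panel. The rest have moved down the neck. More taps.

step_arm(deltas=[20,0,0,0,0,-20,0,0,0,0,0,0,0,0,0,20,0,0,0,0,-20,0,0,0,0,0,0,0,0,0,20,0,0,0,0,-20,0,0,0,0,0,0,0,0,0,0,0,0,0,0])

```text
time: 14.1
tool_pos: [489.1, 371.4, 158.1]
tcp_rot: [-3.141, -0.001, -0.096]
contact_force: [-0.8, 0.4, 0.2]
grip_width: 0.2
finger_force: 0.0
```

step_arm(deltas=[20,0,0,0,0,-20,0,0,0,0,0,0,0,0,0,20,0,0,0,0,-20,0,0,0,0,0,0,0,0,0,20,0,0,0,0,-20,0,0,0,0,0,0,0,0,0,0,0,0,0,0])

```text
time: 15.35
tool_pos: [489.1, 371.4, 158.1]
tcp_rot: [-3.141, -0.001, -0.096]
contact_force: [-0.1, 0.7, -0.5]
grip_width: 0.5
finger_force: 0.0
```

```bash
python3 - <<'E'
from h import *
o=get_obs();print(o["contact_force"],o["tool_pos"])
a=look("t4");b=snap("side","s4")
cv2.imwrite("pics/m4.png",np.hstack([cv2.resize(a[150:230,125:225][:,:,::-1],(500,400),interpolation=cv2.INTER_CUBIC),cv2.resize(b[120:210,225:290][:,:,::-1],(300,400),interpolation=cv2.INTER_CUBIC)]))
E
```

```text
[-0.12401235  0.65981237 -0.48404046] [489.10832854 371.40131404 158.10702715]
brass 18 (218, 140) bbox [213, 140, 12, 2] z8: [698.  73.]
brass 91 (182, 189) bbox [176, 182, 12, 16] z8: [539. 190.]
brass 28 (194, 192) bbox [191, 189, 7, 7] z8: [528. 150.]
brass 12 (105, 200) bbox [102, 199, 7, 2] z8: [507. 435.]
```

View pics/m4.png

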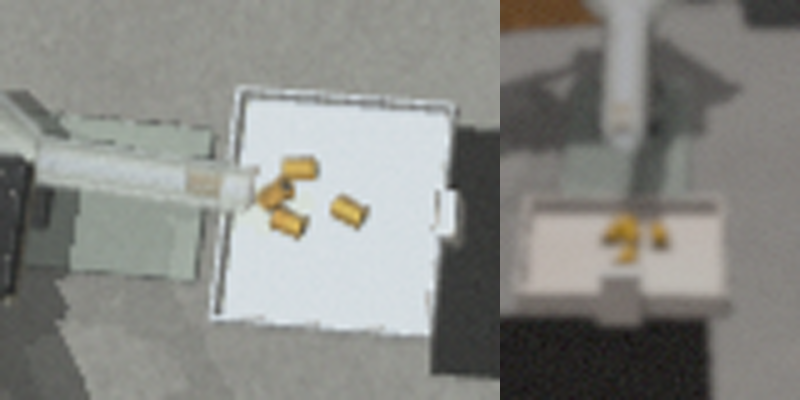

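Four posts are in the dish and one is still in the neck at (203,180). Three more taps.

step_arm(deltas=[20,0,0,0,0,-20,0,0,0,0,0,0,0,0,0,20,0,0,0,0,-20,0,0,0,0,0,0,0,0,0,20,0,0,0,0,-20,0,0,0,0,0,0,0,0,0,0,0,0,0,0])

```text
time: 16.7
tool_pos: [489.1, 371.4, 158.1]
tcp_rot: [-3.141, -0.001, -0.096]
contact_force: [0.1, -0.4, -1.0]
grip_width: 0.1
finger_force: 0.0
```

```bash
python3 - <<'E'
from h import *
a=look("t5"); hsv=cv2.cvtColor(a,cv2.COLOR_RGB2HSV)
print(hsv[185:191,130:178,1].mean(0).round().astype(int).tolist())
b=np.load("pics/t4.npy");print(cv2.cvtColor(b,cv2.COLOR_RGB2HSV)[185:191,130:178,1].mean(0).round().astype(int).tolist())
E
```

```text
brass 19 (219, 140) bbox [213, 140, 13, 2] z8: [698.  72.]
brass 144 (187, 189) bbox [179, 182, 20, 16] z8: [538. 172.]
brass 14 (105, 200) bbox [102, 199, 9, 2] z8: [506. 432.]
brass 4 (105, 204) bbox [105, 203, 1, 4] z8: [491. 433.]
[18, 23, 11, 8, 10, 12, 12, 11, 11, 13, 12, 11, 13, 12, 11, 12, 11, 11, 11, 12, 11, 12, 12, 11, 11, 12, 11, 10, 11, 10, 11, 12, 11, 11, 10, 11, 10, 9, 10, 10, 10, 10, 9, 8, 7, 11, 11, 10]
[12, 25, 13, 9, 11, 8, 13, 13, 13, 12, 13, 13, 13, 12, 10, 10, 12, 11, 11, 12, 10, 12, 11, 11, 11, 10, 12, 10, 12, 11, 12, 10, 14, 24, 27, 26, 26, 25, 27, 11, 10, 11, 8, 9, 7, 10, 35, 66]
```

The neck is clear and all five posts are in the dish. Picking right under the mouth would hit the neck, so I'll carry the loaded dish home to its mat now and pick from there. First I retreat and check the dish and lug pose.

step_arm(deltas=[-20,0,0,0,0,-15,-10,25,0,50,0,-30,40,0,50,10,-48,0,0,50,10,-48,0,0,50,10,-48,0,0,50,0,0,0,0,50,0,0,0,0,50,0,0,0,0,50,0,0,0,0,50])

```text
time: 18.0
tool_pos: [482.8, 188.3, 222.7]
tcp_rot: [3.142, 0.0, -0.094]
contact_force: [-0.3, -0.6, 0.4]
grip_width: 49.9
finger_force: 0.0
```

```bash
cat >> h.py <<'E'
def dish(a,win,lugside=1):
    hsv=cv2.cvtColor(a,cv2.COLOR_RGB2HSV); m=np.zeros(a.shape[:2],np.uint8); x,y,w,h=win
    br=((hsv[:,:,2]>150)&(hsv[:,:,1]<40))|((hsv[:,:,1]>55)&(hsv[:,:,0]>8)&(hsv[:,:,0]<32)); m[y:y+h,x:x+w]=br[y:y+h,x:x+w]*255
    full=m; op=cv2.morphologyEx(m,cv2.MORPH_OPEN,np.ones((9,9)))
    op=cv2.morphologyEx(op,cv2.MORPH_CLOSE,np.ones((9,9)))
    cs,_=cv2.findContours(op,0,2); c=max(cs,key=cv2.contourArea); bx=cv2.boxPoints(cv2.minAreaRect(c)); P=np.array([ray("top",p,18) for p in bx])
    print("dish c",P.mean(0).round(1),"sides",np.linalg.norm(P-np.roll(P,1,0),axis=1).round(),"ang",[round(float(np.degrees(np.arctan2(*(P[i]-P[i-1])[1::-1]))),1) for i in range(2)])
    lug=cv2.subtract(full,cv2.dilate(op,np.ones((3,3)))); n,l,s,ce=cv2.connectedComponentsWithStats(lug)
    for i in range(1,n):
        if s[i,4]>5: print("lug?",s[i,4],ce[i].round(1),ray("top",ce[i],45).round(1))
E
python3 - <<'E'
from h import *
a=look("t6"); dish(a,(165,155,60,70)); print("lug est",ray("top",(214,192.2),45))
print(get_obs()["tool_pos"])
cv2.imwrite("pics/m6.png",cv2.resize(a[150:230,125:231][:,:,::-1],(795,600),interpolation=cv2.INTER_CUBIC))
E
```

```text
brass 18 (218, 140) bbox [213, 140, 12, 2] z8: [698.  73.]
brass 26 (174, 184) bbox [168, 183, 13, 3] z8: [554. 215.]
brass 9 (197, 193) bbox [196, 191, 3, 5] z8: [526. 142.]
brass 8 (180, 204) bbox [179, 202, 2, 5] z8: [489. 196.]
dish c [521.1 116.5  18. ] sides [ 55. 144.  56. 144.] ang [83.5, -4.9]
lug? 8 [211.8 163.6] [611.6  90.   45. ]
lug? 9 [222.8 163.7] [611.1  55.4  45. ]
lug? 245 [187.3 172.3] [584.9 166.2  45. ]
lug? 40 [172.1 185.3] [544.  212.7  45. ]
lug? 15 [214.6 192.6] [519.5  80.1  45. ]
lug? 122 [184.7 210.6] [464.6 171.8  45. ]
lug est [520.81756158  82.01917339  45.        ]
[482.82563023 188.14027205 222.68023878]
```

View pics/m6.png

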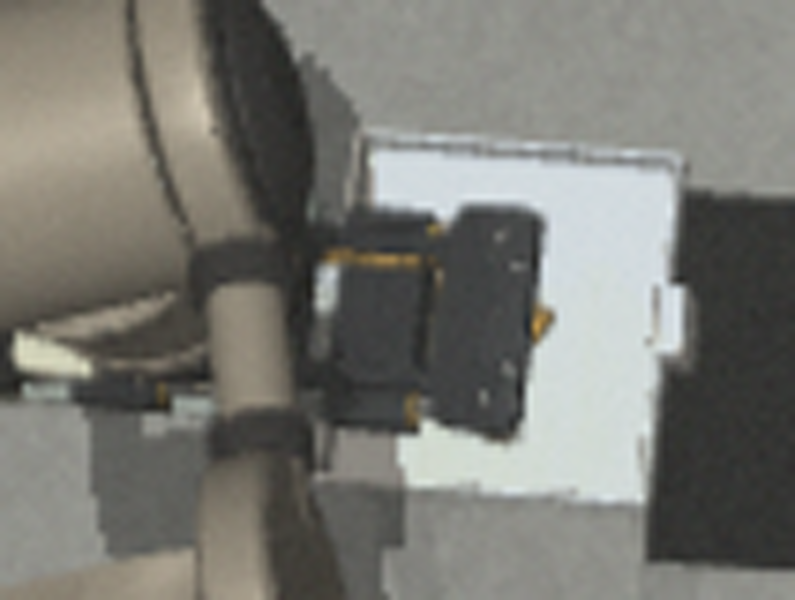

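The dish is unmoved, with the lug at (670,318) in the crop, about (520,82) world. I'll grip and carry it back.

step_arm(deltas=[12,-35,0,0,50,12,-35,0,0,50,12,-35,0,0,50,0,0,-60,0,50,0,0,-60,0,50,0,0,-40,0,50,0,0,-25,0,50,0,0,-12,0,50,0,0,0,0,50,0,0,0,0,50])

```text
time: 19.3
tool_pos: [519.9, 82.5, 26.8]
tcp_rot: [-3.141, -0.002, -0.096]
contact_force: [-0.1, -0.1, -0.2]
grip_width: 50.0
finger_force: 0.0
```

step_arm(deltas=[0,0,0,0,0,0,0,0,0,0,0,0,0,0,0,0,0,0,0,0,0,0,0,0,0,0,0,5,0,0,0,0,5,0,0,0,0,0,0,0,0,0,0,0,0,0,0,0,0,0])

```text
time: 20.55
tool_pos: [518.9, 82.3, 35.6]
tcp_rot: [3.141, 0.0, -0.096]
contact_force: [-0.2, 0.2, -3.5]
grip_width: 12.1
finger_force: 30.0
```

step_arm(deltas=[-0.5,-4,0,0,0,-1.5,-8,0,0,0,-2,-12,0,0,0,-3,-16,0,0,0,-3.5,-20,0,0.5,0,-4,-22,0,0.5,0,-4,-22,0,0,0,-4,-20,0,0,0,-3,-16,0,0,0,-1,-8,0,0,0])

```text
time: 21.8
tool_pos: [492.3, -67.0, 35.8]
tcp_rot: [3.141, -0.0, -0.08]
contact_force: [0.4, 0.4, -4.5]
grip_width: 12.1
finger_force: 30.0
```

step_arm(deltas=[0,0,0,0,0,0,0,-3,0,0,0,0,-3,0,0,0,0,-2,0,0,0,0,0,0,0,0,0,0,0,0,0,0,0,0,0,0,0,0,0,0,0,0,0,0,0,0,0,0,0,0])

```text
time: 23.05
tool_pos: [492.6, -65.7, 27.8]
tcp_rot: [3.141, -0.0, -0.079]
contact_force: [0.1, -0.5, -3.5]
grip_width: 11.5
finger_force: 30.0
```

step_arm(deltas=[0,0,-0.8,0,0,0,0,0,0,0,0,0,0,0,0,0,0,0,0,50,0,0,0,0,50,0,0,0,0,50,0,0,0,0,50,0,0,30,0,50,0,0,50,0,50,0,0,50,0,50])

```text
time: 24.3
tool_pos: [492.2, -65.6, 158.2]
tcp_rot: [-3.142, 0.001, -0.079]
contact_force: [1.3, 0.3, -0.2]
grip_width: 49.8
finger_force: 0.0
```

step_arm(deltas=[-20,-30,20,0,50,-20,-30,0,0,50,-20,-30,0,0,50,-15,-30,0,0,50,0,-20,0,0,50,0,0,0,0,40,0,0,0,0,40,0,0,0,0,40,0,0,0,0,40,0,0,0,0,40])

```text
time: 25.55
tool_pos: [417.7, -205.4, 177.0]
tcp_rot: [3.141, -0.0, -0.078]
contact_force: [-0.5, -0.0, -0.2]
grip_width: 40.1
finger_force: 0.0
```

```bash
python3 - <<'E'
from h import *
print(get_obs()["tool_pos"])
a=look("t7"); b=snap("side","s7"); dish(a,(205,165,70,70))
cv2.imwrite("pics/m7.png",np.hstack([cv2.resize(a[165:245,200:280][:,:,::-1],(480,480),interpolation=cv2.INTER_CUBIC),cv2.resize(b[180:230,215:275][:,:,::-1],(320,480),interpolation=cv2.INTER_CUBIC)]))
E
```

```text
[ 417.66718144 -205.39469071  176.97061703]
brass 19 (219, 140) bbox [213, 140, 12, 2] z8: [697.  73.]
brass 84 (233, 194) bbox [228, 190, 14, 11] z8: [521.  25.]
brass 27 (241, 200) bbox [238, 197, 7, 7] z8: [501.   0.]
brass 29 (229, 203) bbox [225, 200, 8, 6] z8: [492.  40.]
dish c [497.6   8.1  18. ] sides [135. 144. 137. 144.] ang [85.8, -3.0]
lug? 452 [234.9 171.4] [585.9  17.2  45. ]
lug? 6 [261.2 170.5] [587.9 -64.7  45. ]
lug? 11 [206.6 184. ] [546.9 105.2  45. ]
lug? 7 [211.3 187.3] [536.4  90.6  45. ]
lug? 26 [262.  200.2] [494.3 -66.5  45. ]
lug? 7 [267.6 220.7] [430.7 -82.8  45. ]
lug? 13 [215.6 229.8] [404.7  75.9  45. ]
```

View pics/m7.png

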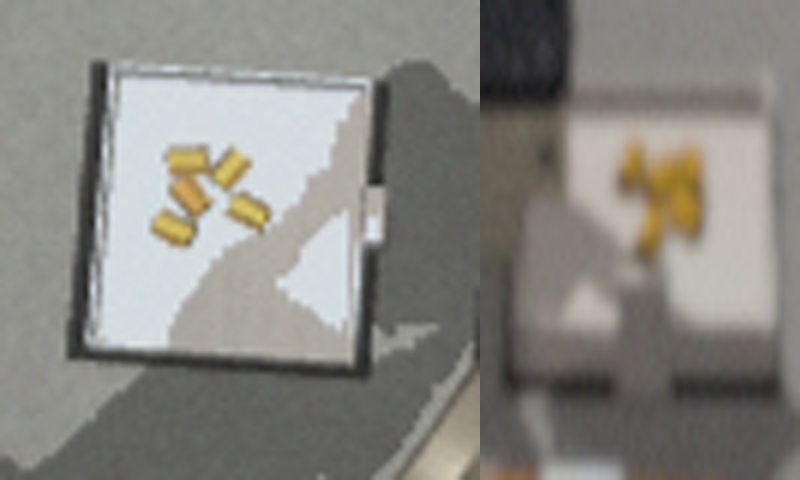

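All five posts lie in the dish, now on its mat: (187,159), (231,167), (190,194), (175,229) and (249,211) in the crop. I'll compute pick poses, starting with the isolated ones.

```bash
cat >> h.py <<'E'
def posts(a,win=(212,172,52,55)):
    x,y,w,h=win; k=6; c=cv2.resize(a[y:y+h,x:x+w],None,fx=k,fy=k,interpolation=cv2.INTER_CUBIC)
    hsv=cv2.cvtColor(c,cv2.COLOR_RGB2HSV); m=((hsv[:,:,1]>85)&(hsv[:,:,0]>8)&(hsv[:,:,0]<32)).astype(np.uint8)*255
    cs,_=cv2.findContours(m,0,2)
    for q in cs:
        if cv2.contourArea(q)<200: continue
        (u,v),(p,r),t=cv2.minAreaRect(q); b=cv2.boxPoints(((u,v),(p,r),t)); nat=lambda e:((e[0]+.5)/k-.5+x,(e[1]+.5)/k-.5+y)
        P=np.array([ray("top",nat(e),13) for e in b]); e1,e2=P[1]-P[0],P[2]-P[1]
        if np.linalg.norm(e1)<np.linalg.norm(e2): e1,e2=e2,e1
        ax=np.degrees(np.arctan2(e1[1],e1[0])); g=(ax+90)%180
        print("post c",P.mean(0)[:2].round(1),"size",round(np.linalg.norm(e1)),round(np.linalg.norm(e2)),"grip dir(0-180)",round(g,1),"area",cv2.contourArea(q))
E
python3 - <<'E'
from h import *
a=np.load("pics/t7.npy"); posts(a)
for n,p in(("P1",(187,159)),("P2",(231,167)),("P3",(190,194)),("P4",(175,229)),("P5",(249,211))): print(n,ray("top",(200+(p[0]+.5)/6-.5,165+(p[1]+.5)/6-.5),13).round(1))
E
```

```text
post c [491.5  39.8] size 21 13 grip dir(0-180) 155.8 area 794.5
post c [ 5.008e+02 -1.000e-01] size 21 13 grip dir(0-180) 151.0 area 780.5
post c [524.3  25. ] size 41 35 grip dir(0-180) 41.8 area 2427.0
P1 [529.1  32.7  13. ]
P2 [524.5   9.4  13. ]
P3 [510.3  31.1  13. ]
P4 [491.8  38.9  13. ]
P5 [ 5.009e+02 -1.000e-01  1.300e+01]
```

step_arm(deltas=[13,32,0,9.5,36,13,32,0,9.5,36,13,32,0,9.5,36,13,32,0,9.5,36,13,32,0,9.5,36,13,32,-20,9.5,36,5.3,13.4,-50,8.5,36,0,0,-50,0,36,0,0,0,0,36,0,0,0,0,36])

```text
time: 26.9
tool_pos: [501.9, -0.6, 58.4]
tcp_rot: [3.14, -0.001, 1.064]
contact_force: [-0.1, 0.5, 0.7]
grip_width: 35.8
finger_force: 0.0
```

step_arm(deltas=[0,0,-25,0,36,0,0,-16,0,36,0,0,-8,0,36,0,0,0,0,36,0,0,0,0,0,0,0,0,0,0,0,0,0,0,0,0,0,0,0,0,0,0,30,0,0,0,0,40,0,0])

```text
time: 28.15
tool_pos: [499.9, -0.2, 77.8]
tcp_rot: [-3.139, 0.001, 1.065]
contact_force: [0.6, -0.4, 0.6]
grip_width: 13.2
finger_force: 30.0
```

step_arm(deltas=[-4,-30,0,0,0,-4,-33,0,0,0,-4,-33,0,0,0,-4,-33,0,0,0,-4,-33,0,0,0,-5,-33,0,0,0,0,0,0,0,0,0,0,-24,0,0,0,0,-24,0,0,0,0,0,0,0])

```text
time: 29.4
tool_pos: [474.7, -193.8, 28.5]
tcp_rot: [-3.137, -0.0, 1.065]
contact_force: [-0.3, -0.1, 0.2]
grip_width: 13.2
finger_force: 30.0
```

step_arm(deltas=[0,0,0,0,24,0,0,0,0,24,0,0,0,0,24,0,0,40,0,24,0,0,40,0,36,3,48,0,0,36,3,48,0,1,36,3,48,0,2,36,3,48,0,2,36,4,43,0,0,36])

```text
time: 30.65
tool_pos: [491.9, 41.3, 110.5]
tcp_rot: [3.141, -0.0, 1.152]
contact_force: [1.2, -0.5, 0.5]
grip_width: 36.2
finger_force: 0.0
```

Post 4's across-flats grip would land a finger on its neighbour, so I'll turn 90° and grip it by its ends.

step_arm(deltas=[0,-2,0,-10,32,-0.7,0,0,-10,32,0,0,0,-10,32,0,0,0,-10,32,0,0,0,-10,32,0,0,-20,-10,32,0,0,-20,-10,32,0,0,-20,-10,32,0,0,-18,-10,32,0,0,0,0,32])

```text
time: 31.9
tool_pos: [490.4, 37.7, 31.3]
tcp_rot: [3.141, 0.002, -0.417]
contact_force: [0.1, 0.7, -0.1]
grip_width: 31.6
finger_force: 0.0
```

step_arm(deltas=[0,0,-6,0,32,0,0,-5,0,32,0,0,-4,0,32,0,0,0,0,32,0,0,0,0,32,0,0,0,0,32,0,0,0,0,32,0,0,0,0,32,0,0,0,0,32,0,0,0,0,32])

```text
time: 33.15
tool_pos: [491.2, 37.7, 17.0]
tcp_rot: [3.142, -0.0, -0.419]
contact_force: [0.5, -0.2, 0.4]
grip_width: 31.9
finger_force: 0.0
```

step_arm(deltas=[0,0,-5,0,32,0,0,-4,0,32,0,0,0,0,0,0,0,0,0,0,0,0,0,0,0,0,0,0,0,0,0,0,0,0,0,0,0,0,0,0,0,0,30,0,0,0,0,40,0,0])

```text
time: 34.4
tool_pos: [490.3, 37.7, 78.0]
tcp_rot: [3.141, 0.003, -0.419]
contact_force: [-0.5, -0.2, -0.5]
grip_width: 19.5
finger_force: 30.0
```

step_arm(deltas=[-6,-38,0,-10,0,-6,-40,0,-10,0,-7,-40,0,-10,0,-7,-40,0,-10,0,-7,-40,0,-10,0,-6.5,-33,0,-10,0,0,0,0,0,0,0,0,-24,0,0,0,0,-24,0,0,0,0,0,0,0])

```text
time: 35.65
tool_pos: [450.6, -191.8, 28.7]
tcp_rot: [3.138, 0.003, -1.464]
contact_force: [0.2, -0.0, -0.1]
grip_width: 19.4
finger_force: 30.0
```

step_arm(deltas=[0,0,0,0,30,0,0,0,0,30,0,0,0,0,30,0,0,40,0,30,0,0,40,0,30,-8,0,0,0,30,-20,0,0,0,36,-20,0,0,0,36,0,0,0,0,36,0,0,0,0,36])

```text
time: 36.9
tool_pos: [404.0, -193.5, 109.8]
tcp_rot: [-3.141, -0.0, -1.466]
contact_force: [-0.4, -0.1, 0.9]
grip_width: 35.4
finger_force: 0.0
```

```bash
python3 - <<'E'
from h import *
print(get_obs()["tool_pos"])
a=look("t8"); posts(a)
cv2.imwrite("pics/m8.png",cv2.resize(a[165:245,200:340][:,:,::-1],(798,456),interpolation=cv2.INTER_CUBIC))
E
```

```text
[ 404.02083487 -193.47075579  109.77143811]
brass 18 (218, 140) bbox [213, 140, 12, 2] z8: [698.  73.]
brass 83 (233, 194) bbox [228, 190, 14, 11] z8: [521.  25.]
post c [524.3  25. ] size 41 35 grip dir(0-180) 41.6 area 2414.0
```

View pics/m8.png

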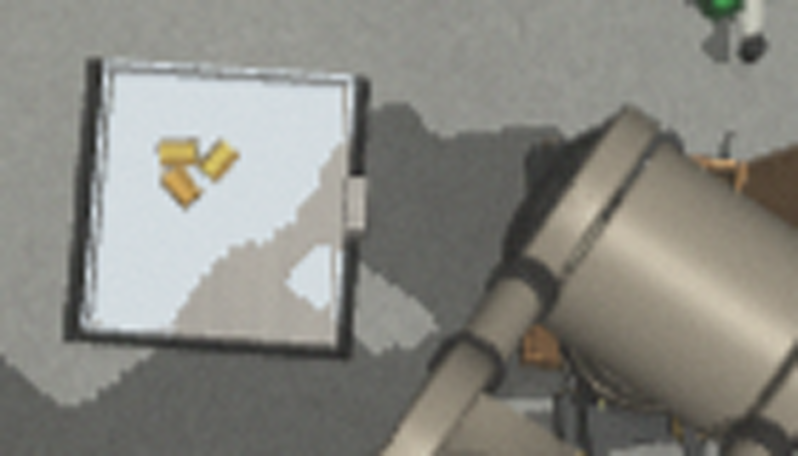

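The remaining three, at (178,153), (219,160) and (180,186), are too close together to get fingers between. I'll push post 2 aside (towards -x) with closed fingers first.

step_arm(deltas=[15,20,0,10,10,15,20,0,10,0,15,20,0,10,0,15,20,0,10,0,17,20,0,10,0,17,20,0,10,0,17,23,0,10,0,18,24,0,9,0,18,24,-30,0,0,0,0,-40,0,0])

```text
time: 38.2
tool_pos: [553.2, -0.5, 39.6]
tcp_rot: [-3.142, -0.004, -0.085]
contact_force: [-0.7, -0.2, -1.1]
grip_width: 0.5
finger_force: 0.0
```

step_arm(deltas=[0,0,-18,0,0,0,0,-13,0,0,-4,0,0,0,0,-6,0,0,0,0,-7,0,0,0,0,-7,0,0,0,0,-8,0,0,0,0,-8,0,0,0,0,0,0,0,0,0,0,0,0,0,0])

```text
time: 39.45
tool_pos: [510.9, -2.3, 9.0]
tcp_rot: [3.142, -0.0, -0.087]
contact_force: [-0.1, -0.8, 0.3]
grip_width: 0.4
finger_force: 0.0
```

step_arm(deltas=[4,0,0,0,0,0,0,30,0,0,0,0,50,0,36,-20,-40,40,0,36,-30,-50,0,0,36,-30,-50,0,0,36,0,-40,0,0,36,0,0,0,0,36,0,0,0,0,36,0,0,0,0,36])

```text
time: 40.7
tool_pos: [434.8, -181.3, 128.8]
tcp_rot: [-3.141, 0.0, -0.086]
contact_force: [-0.1, 0.2, -0.1]
grip_width: 35.4
finger_force: 0.0
```

```bash
python3 - <<'E'
from h import *
print(get_obs()["tool_pos"],get_obs()["tcp_rot"])
a=look("t9"); posts(a); dish(a,(205,165,70,70))
cv2.imwrite("pics/m9.png",cv2.resize(a[165:245,200:340][:,:,::-1],(798,456),interpolation=cv2.INTER_CUBIC))
E
```

```text
[ 434.7810059  -181.28346911  128.80416592] [-3.14128519e+00  4.75000833e-04 -8.59578787e-02]
brass 18 (218, 140) bbox [213, 140, 12, 2] z8: [698.  73.]
brass 27 (231, 192) bbox [228, 190, 7, 4] z8: [528.  33.]
brass 59 (232, 201) bbox [227, 196, 12, 9] z8: [499.  28.]
post c [498.5  27.4] size 41 20 grip dir(0-180) 150.3 area 1594.5
post c [528.   32.5] size 20 12 grip dir(0-180) 179.4 area 747.0
dish c [497.6   8.5  18. ] sides [134. 144. 136. 144.] ang [85.8, -3.0]
lug? 268 [237.1 171.3] [586.1  10.5  45. ]
lug? 20 [206.2 174.6] [576.6 106.9  45. ]
lug? 26 [262.  200.2] [494.3 -66.5  45. ]
lug? 38 [265.6 231.2] [398.7 -76.3  45. ]
```

View pics/m9.png

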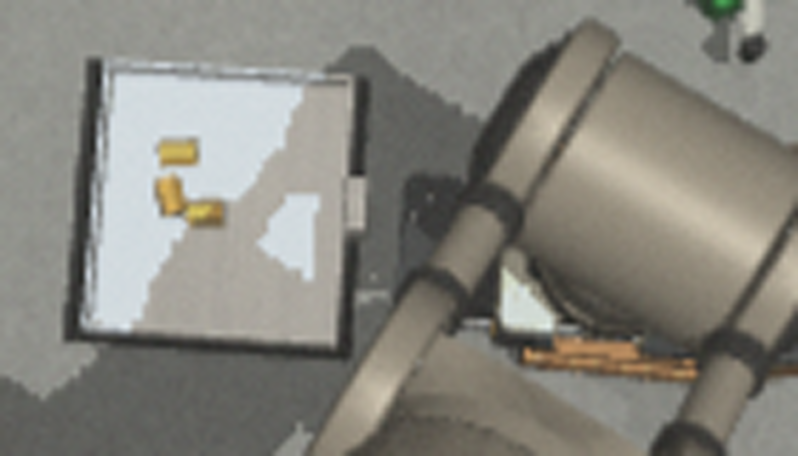

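Post 2 moved. Post 1, at (178,153), is now free to grip by its ends.

step_arm(deltas=[13,28,0,0,36,13,30,0,1,34,14,31,0,1,34,14,31,0,1,34,14,31,0,1,34,14,31,0,0,34,13.7,31.3,-20,0,34,0,0,-50,0,34,0,0,-26,0,34,0,0,0,0,34])

```text
time: 42.0
tool_pos: [528.7, 32.1, 31.2]
tcp_rot: [-3.141, 0.005, -0.016]
contact_force: [-0.6, -0.0, 0.1]
grip_width: 34.3
finger_force: 0.0
```

step_arm(deltas=[0,0,-12,0,34,0,0,-8,0,34,0,0,-4,0,34,0,0,0,0,0,0,0,0,0,0,0,0,0,0,0,0,0,0,0,0,0,0,0,0,0,0,0,30,0,0,0,0,40,0,0])

```text
time: 43.25
tool_pos: [529.4, 31.0, 78.8]
tcp_rot: [-3.141, 0.003, -0.018]
contact_force: [0.6, -0.8, -1.0]
grip_width: 19.4
finger_force: 30.0
```

step_arm(deltas=[-8,-31,0,-10.5,0,-8,-32,0,-10.5,0,-8,-32,0,-10.5,0,-8,-32,0,-10.5,0,-7,-32,0,-10.5,0,-7,-31,0,-10.5,0,-7,-31,0,-10.5,0,-6.5,-30.5,0,-10.5,0,0,0,-24,0,0,0,0,-22,0,0])

```text
time: 44.5
tool_pos: [470.6, -221.0, 32.3]
tcp_rot: [-3.141, -0.0, -1.485]
contact_force: [-0.1, 0.4, -1.3]
grip_width: 19.4
finger_force: 30.0
```

step_arm(deltas=[0,0,0,0,0,0,0,0,0,30,0,0,0,0,30,0,0,0,0,30,0,0,40,0,30,0,0,40,0,30,-20,15,0,3,36,-20,15,0,3,36,0,0,0,3,36,0,0,0,0,36])

```text
time: 45.75
tool_pos: [431.0, -190.5, 113.5]
tcp_rot: [-3.141, -0.001, -1.327]
contact_force: [0.1, -1.3, 0.0]
grip_width: 35.8
finger_force: 0.0
```

```bash
python3 - <<'E'
from h import *
print(get_obs()["tool_pos"],get_obs()["tcp_rot"])
a=look("t10"); posts(a)
for n,p in(("P3",(170,195)),("P2",(205,213))): print(n,ray("top",(200+(p[0]+.5)/5.7-.5,165+(p[1]+.5)/5.7-.5),13).round(1))
E
```

```text
[ 430.99436559 -190.542236    113.46963992] [-3.14094561e+00 -8.01213108e-04 -1.32682365e+00]
brass 19 (219, 140) bbox [213, 140, 12, 2] z8: [697.  73.]
brass 58 (232, 200) bbox [227, 196, 12, 9] z8: [499.  28.]
post c [498.5  27.3] size 41 20 grip dir(0-180) 150.7 area 1589.0
P3 [504.4  36.9  13. ]
P2 [494.1  17.4  13. ]
```

step_arm(deltas=[9,28,0,0,36,9,30,0,0,34,9,30,0,0,34,9,30,0,0,34,9,30,0,0,34,9,29,0,0,34,9,28.5,-20,0,34,0,0,-36,0,34,0,0,-25,0,34,0,0,0,0,34])

```text
time: 47.05
tool_pos: [492.8, 15.2, 30.5]
tcp_rot: [3.138, 0.001, -1.327]
contact_force: [-0.4, -0.1, 0.7]
grip_width: 34.0
finger_force: 0.0
```

step_arm(deltas=[0,0,-12,0,34,0,0,-8,0,34,0,0,-4,0,34,0,0,0,0,0,0,0,0,0,0,0,0,0,0,0,0,0,0,0,0,0,0,0,0,0,0,0,30,0,0,0,0,40,0,0])

```text
time: 48.3
tool_pos: [492.9, 15.1, 77.9]
tcp_rot: [3.139, 0.001, -1.327]
contact_force: [0.5, -0.1, -0.1]
grip_width: 13.0
finger_force: 29.8
```

step_arm(deltas=[-6,-32,0,-3,0,-6,-34,0,-3,0,-6.5,-34,0,-3,0,-6.5,-34,0,-3,0,-6.5,-34,0,0,0,-6.5,-33,0,0,0,-6.5,-32,0,0,0,0,0,0,0,0,0,0,-24,0,0,0,0,-22,0,0])

```text
time: 49.55
tool_pos: [449.4, -217.2, 31.4]
tcp_rot: [3.142, 0.0, -1.536]
contact_force: [-0.3, 0.5, -0.2]
grip_width: 13.3
finger_force: 29.8
```

step_arm(deltas=[0,0,0,0,0,0,0,0,0,24,0,0,0,0,24,0,0,0,0,24,0,0,40,0,24,0,0,40,0,24,-20,15,0,0,36,-10,15,0,0,36,0,0,0,0,36,0,0,0,0,36])

```text
time: 50.8
tool_pos: [420.0, -188.7, 112.3]
tcp_rot: [-3.141, -0.001, -1.536]
contact_force: [0.3, -1.1, -0.0]
grip_width: 35.8
finger_force: 0.0
```

```bash
python3 - <<'E'
from h import *
print(get_obs()["tool_pos"],get_obs()["tcp_rot"])
a=look("t11"); posts(a)
E
```

```text
[ 420.03763558 -188.65366602  112.27824053] [-3.14061853e+00 -8.41985157e-04 -1.53591484e+00]
brass 17 (219, 140) bbox [214, 140, 11, 2] z8: [697.  72.]
brass 30 (230, 199) bbox [227, 196, 6, 7] z8: [504.  37.]
post c [503.7  36.9] size 20 13 grip dir(0-180) 97.8 area 784.5
```

step_arm(deltas=[11,30,0,2,36,12,33,0,2,36,12,33,0,2,36,12,33,0,0,36,12,33,0,0,36,12,33,0,0,36,12.5,30.5,-20,0,36,0,0,-36,0,36,0,0,-24,0,36,0,0,0,0,36])

```text
time: 52.1
tool_pos: [502.1, 37.4, 30.3]
tcp_rot: [3.138, 0.001, -1.431]
contact_force: [-0.3, 0.8, -0.1]
grip_width: 36.0
finger_force: 0.0
```

step_arm(deltas=[0,0,-12,0,36,0,0,-8,0,36,0,0,-4,0,36,0,0,0,0,0,0,0,0,0,0,0,0,0,0,0,0,0,0,0,0,0,0,0,0,0,0,0,30,0,0,0,0,40,0,0])

```text
time: 53.35
tool_pos: [501.9, 37.5, 77.9]
tcp_rot: [3.139, 0.001, -1.431]
contact_force: [0.3, -0.6, 0.3]
grip_width: 19.7
finger_force: 30.0
```

step_arm(deltas=[-5,-32,0,-3,0,-5,-34,0,-3,0,-6,-34,0,0,0,-6,-34,0,0,0,-6,-34,0,0,0,-6,-34,0,0,0,-6,-34,0,0,0,0,0,0,0,0,0,0,-20,0,0,0,0,-20,0,0])

```text
time: 54.6
tool_pos: [462.9, -197.7, 37.6]
tcp_rot: [-3.141, 0.0, -1.536]
contact_force: [0.7, -0.1, 0.1]
grip_width: 19.5
finger_force: 30.0
```

step_arm(deltas=[0,0,0,0,0,0,0,0,0,30,0,0,0,0,30,0,0,0,0,30,0,0,40,0,30,0,0,40,0,30,-50,20,20,0,30,-50,20,20,0,0,0,40,0,0,0,0,40,0,0,0])

```text
time: 55.85
tool_pos: [362.6, -78.0, 158.8]
tcp_rot: [-3.14, -0.001, -1.538]
contact_force: [0.2, -0.0, -0.3]
grip_width: 4.7
finger_force: 0.0
```

```bash
python3 - <<'E'
from h import *
print(get_obs()["tool_pos"],get_obs()["tcp_rot"])
a=look("t12"); posts(a); dish(a,(205,165,70,70)); b=snap("side","s12")
cv2.imwrite("pics/m12.png",np.hstack([cv2.resize(a[165:245,265:385][:,:,::-1],(600,400),interpolation=cv2.INTER_CUBIC),cv2.resize(b[215:295,205:245][:,:,::-1],(200,400),interpolation=cv2.INTER_CUBIC)]))
E
```

```text
[362.6022519  -77.96267985 158.80276547] [-3.13952522e+00 -9.22247163e-04 -1.53811114e+00]
brass 18 (218, 140) bbox [213, 140, 12, 2] z8: [698.  73.]
dish c [498.2   7.3  18. ] sides [134. 143. 137. 143.] ang [85.8, -3.1]
lug? 27 [234.4 168.1] [596.3  18.8  45. ]
lug? 6 [241.3 166.2] [602.4  -2.8  45. ]
lug? 100 [238.2 175.2] [573.9   7.2  45. ]
lug? 20 [251.2 171. ] [586.5 -33.6  45. ]
lug? 20 [262.4 198.4] [499.8 -67.5  45. ]
lug? 8 [215.  212.5] [457.6  78.3  45. ]
lug? 60 [244.4 222.7] [425.4 -11.9  45. ]
lug? 196 [259.3 229.3] [404.6 -57.4  45. ]
```

View pics/m12.png

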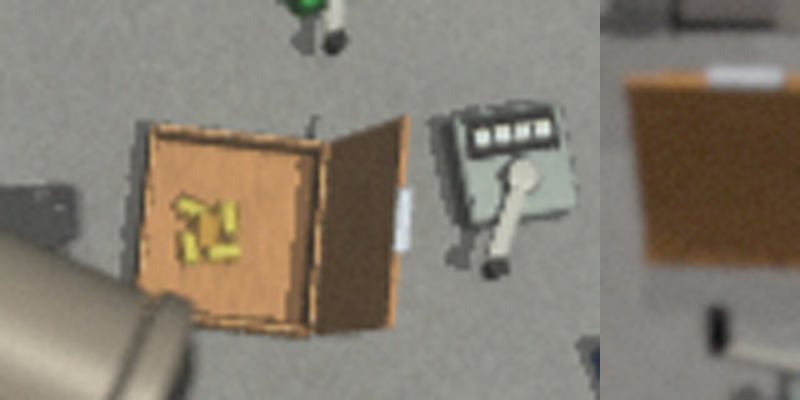

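All five posts are in the box, clustered at (210,230), and the lid is still open. Next I swing the lid shut with closed fingers along the hinge's arc.

step_arm(deltas=[0,0,41,0,0,10,-36,0,-2,0,12,-36,0,-2,0,12,-36,0,-3,0,12,-36,0,0,0,13,-36,0,0,0,13,-36,0,0,0,13.4,-36,-20,0,0,0,0,-40,0,0,0,0,0,0,0])

```text
time: 57.2
tool_pos: [446.4, -329.9, 136.2]
tcp_rot: [3.136, 0.004, -1.659]
contact_force: [0.2, 0.4, 0.3]
grip_width: 0.4
finger_force: 0.0
```

step_arm(deltas=[0.5,4,0,0,0,0.5,6,0,0,0,0.7,6,0,0,0,0.7,6,0,0,0,0.7,6,0,0,0,0.7,6,0,0,0,0.7,6,0,0,0,0.7,6,0,0,0,0.7,6,0,0,0,0.7,6,0,0,0])

```text
time: 58.45
tool_pos: [454.8, -272.0, 138.8]
tcp_rot: [3.141, 0.0, -1.658]
contact_force: [-0.4, -0.5, -0.8]
grip_width: 0.5
finger_force: 0.4
```

step_arm(deltas=[0.6,5.7,0,0,0,1,9,-2,0,0,1,9.5,-2.4,0,0,1,8.6,-3.9,0,0,1,8.6,-3.9,0,0,0.8,7.7,-5.6,0,0,0.8,7.7,-5.6,0,0,0.7,6.4,-7,0,0,0.7,6.4,-7,0,0,0.5,4.9,-8.1,0,0])

```text
time: 59.7
tool_pos: [463.0, -197.6, 92.9]
tcp_rot: [3.141, 0.0, -1.658]
contact_force: [0.7, -0.9, 0.6]
grip_width: 0.0
finger_force: 0.3
```

step_arm(deltas=[0.5,4.9,-8.1,0,0,0.3,3.2,-9,0,0,0.3,3.2,-8.9,0,0,0.2,1.5,-9.4,0,0,0.1,1.2,-5,0,0,0,0,-4,0,0,0,0,0,0,0,0,0,0,0,0,0,0,0,0,0,0,0,0,0,0])

```text
time: 60.95
tool_pos: [464.2, -183.9, 49.7]
tcp_rot: [3.142, 0.0, -1.658]
contact_force: [-1.3, 2.5, 8.2]
grip_width: 0.6
finger_force: 3.5
```

step_arm(deltas=[0,0,-1,0,0,0,0,-0.5,0,0,0,0,0,0,0,0,0,20,0,0,0,0,50,0,0,-20,30,50,0,0,-30,40,0,0,0,-30,40,0,0,0,-20,30,0,0,0,0,0,0,0,0])

```text
time: 62.2
tool_pos: [363.0, -42.6, 167.7]
tcp_rot: [3.141, 0.0, -1.656]
contact_force: [0.5, -0.7, -0.7]
grip_width: 0.7
finger_force: 0.0
```

```bash
python3 - <<'E'
from h import *
print(get_obs()["tool_pos"],get_obs()["tcp_rot"])
a=look("t13"); b=snap("side","s13")
cv2.imwrite("pics/m13.png",np.hstack([cv2.resize(a[165:245,265:385][:,:,::-1],(500,400),interpolation=cv2.INTER_CUBIC),cv2.resize(b[200:300,195:270][:,:,::-1],(300,400),interpolation=cv2.INTER_CUBIC)]))
E
```

```text
[363.04782505 -42.61014835 167.74086985] [ 3.14146446e+00  1.53882995e-04 -1.65592034e+00]
brass 18 (218, 140) bbox [213, 140, 12, 2] z8: [698.  73.]
```

View pics/m13.png

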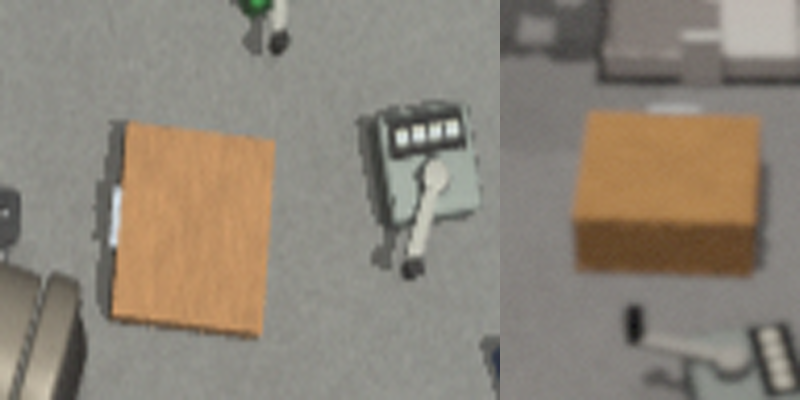

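The picture shows the lid shut flat on the box, and the grey counter's lever at rest with its knob at (412,267). Next is the lever.

step_arm(deltas=[9,-33,0,-4,0,9,-34,0,-4,0,9,-34,0,-4,0,9,-34,0,-4,0,9,-34,0,0,0,9,-34,0,0,0,9,-34,0,0,0,9,-33,0,0,0,8.7,-33,0,0,0,0,0,0,0,0])

```text
time: 63.55
tool_pos: [445.1, -350.4, 166.6]
tcp_rot: [-3.141, -0.001, -1.941]
contact_force: [0.4, -0.1, 0.4]
grip_width: 0.3
finger_force: 0.0
```

step_arm(deltas=[0,0,-40,0,0,0,0,-40,0,0,0,0,-20,0,0,0,0,-13,0,0,0,0,0,0,0,0,0,0,0,0,0,0,0,0,0,0,0,0,0,0,0,0,0,0,0,0,0,0,0,0])

```text
time: 64.8
tool_pos: [445.1, -347.0, 54.6]
tcp_rot: [-3.142, -0.0, -1.937]
contact_force: [-0.3, -0.7, 0.5]
grip_width: 0.4
finger_force: 0.0
```

step_arm(deltas=[-5.8,-9.8,0,0,0,-4.2,-6.8,0,7,0,-3.3,-7.1,0,7,0,-2.3,-7.4,0,7,0,-1.4,-7.7,0,7,0,-0.5,-7.8,0,7,0,0.5,-7.8,0,7,0,1.4,-7.7,0,7,0,2.3,-7.4,0,7,0,0,0,0,0,0])

```text
time: 66.05
tool_pos: [430.9, -417.0, 54.3]
tcp_rot: [3.141, 0.001, -0.962]
contact_force: [-2.3, 1.7, 2.3]
grip_width: 0.5
finger_force: 1.4
```

step_arm(deltas=[1.2,-2.8,0,2,0,0,0,0,0,0,0,0,0,0,0,0,0,0,0,0,0,0,0,0,0,0,0,0,0,0,0,0,0,0,0,0,0,0,0,0,0,0,0,0,0,0,0,0,0,0])

```text
time: 67.3
tool_pos: [431.7, -418.7, 54.3]
tcp_rot: [3.14, 0.003, -0.926]
contact_force: [-5.4, 1.5, 3.7]
grip_width: 0.4
finger_force: 3.0
```

step_arm(deltas=[0.8,-1.3,0,1,0,0,0,0,0,0,0.6,-0.8,0,0,0,0,0,0,0,0,0,0,0,0,0,0,0,0,0,0,0,0,0,0,0,0,0,0,0,0,0,0,0,0,0,0,0,0,0,0])

```text
time: 68.55
tool_pos: [431.7, -419.1, 54.0]
tcp_rot: [3.14, 0.008, -0.908]
contact_force: [-10.4, 6.5, 5.6]
grip_width: 0.4
finger_force: 6.3
```

It's firmly at the stop: 12 N with no further travel. I'll let it go.

step_arm(deltas=[-3,4,0,0,0,-2,2,45,0,0,0,0,50,0,0,-20,20,30,0,0,-20,30,0,0,0,-20,40,0,0,0,0,50,0,0,0,0,50,0,0,0,0,50,0,0,0,0,0,0,0,0])

```text
time: 69.8
tool_pos: [369.5, -172.9, 179.9]
tcp_rot: [-3.141, -0.001, -0.904]
contact_force: [0.4, -1.2, -0.3]
grip_width: 0.3
finger_force: 0.0
```

```bash
python3 - <<'E'
from h import *
o=get_obs();print(o["time"],o["tool_pos"],o["tcp_rot"],o["contact_force"])
a=look("t14"); b=snap("side","s14"); posts(a); dish(a,(205,165,70,70))
m=np.vstack([cv2.resize(a[165:245,200:390][:,:,::-1],(800,337),interpolation=cv2.INTER_CUBIC),cv2.resize(b[175:235,170:350][:,:,::-1],(800,263),interpolation=cv2.INTER_CUBIC)])
cv2.imwrite("pics/m14.png",m)
E
```

```text
69.8 [ 369.46062322 -172.89903509  179.9420542 ] [-3.14068935e+00 -9.00883100e-04 -9.04242675e-01] [ 0.43317982 -1.23786051 -0.34244557]
brass 17 (219, 140) bbox [213, 140, 12, 2] z8: [698.  73.]
dish c [497.7   7.8  18. ] sides [134. 145. 137. 144.] ang [85.3, -3.6]
lug? 15 [210.7 167.7] [598.7  93.   45. ]
lug? 353 [240.3 171.4] [5.857e+02 3.000e-01 4.500e+01]
lug? 25 [206.4 173.4] [580.4 106.2  45. ]
lug? 6 [261.8 170.8] [586.8 -66.8  45. ]
lug? 6 [214.8 173.3] [580.5  80.   45. ]
lug? 25 [262.1 200.3] [494.  -66.7  45. ]
lug? 9 [214.7 229.6] [405.3  78.8  45. ]
```

View pics/m14.png

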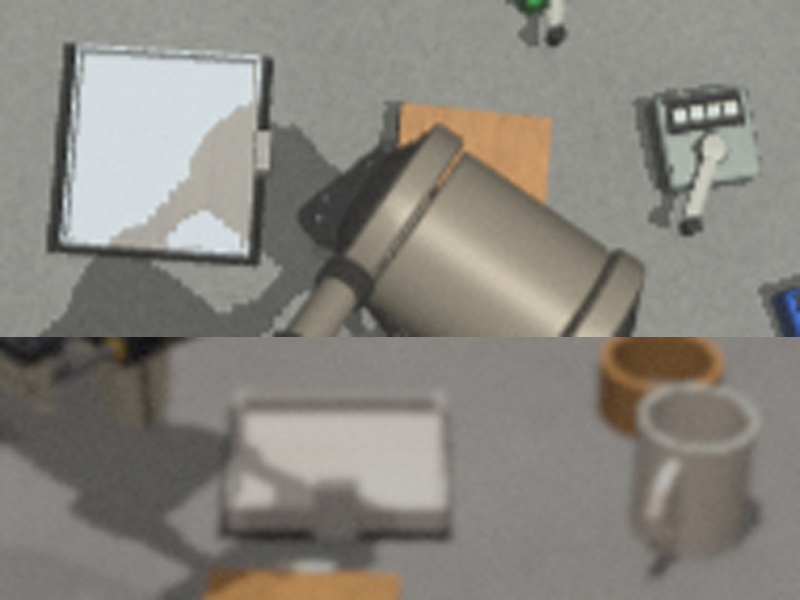

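The picture shows the empty dish flat on its mat, the box shut, and the grey lever back at rest with its knob at (690,225). The robot touches nothing, so I'm handing in.

```bash
python3 -c "
from plant import *
print(close_job())"
```

```text
the job is handed in; nothing more can be done
None
```

Job handed in at about 70 s: five posts tapped out and put in the shut kit box, the counter lever swung to its stop and released, and the empty dish flat on its mat; the hand-in gave no verdict.

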